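# Dispense one nut with the two-stage key

## Robot

A 7-joint arm with a two-finger parallel gripper is mounted at the origin on the work surface. World frame = base frame: x ahead of the robot, y to its left, z up, the work surface at z = 0. Lengths are in m, angles in rad, forces in N, time in s.
With the tool pointing down it reaches from about 0.425 to 0.975 m from the base axis. Payload 16.7 kg.
Tool frame: the origin (TCP) lies midway between the tips of the shut fingers; the grasp point (between the pads) lies 19 mm behind it (bot.tcp_to_grasp is the distance from the TCP to the grasp point, in m); z points along the fingers, y is the direction in which the jaws open and shut (so a half turn about z gives the same grasp; the last joint's range is limited). The gripper opens to 85 mm and grips with 20 to 120 N. Pads are 22 mm wide; open, the fingers measure 114 mm over their backs; the gripper's body (76 mm by 85 mm) begins 54 mm behind the grasp point. The pads swing forward as they close: fully open they stand 13 mm farther back than shut.
Start: joints at [-1.31, 0.426, 0.074, 1.606, -0.034, 1.111, -0.067], TCP at [0.27, 0.619, 0.231] pointing down, gripper open.
Joint ranges: [-2.85, 2.85], [-0.5, 2.14], [-1.23, 1.37], [0.21, 2.46], [-1.02, 4.16], [0.16, 2.05], [-2.73, 2.73]. Speed limits (rad/s): [1.89, 1.89, 2.39, 2.39, 3.01, 3.01, 3.01].

## Interface

Orientations are given as a unit quaternion [w, x, y, z].
In Python, from station import bot gives the robot as it stands. The module is installed in compiled form; this text tells all that it offers.
- The arm moves only by the tool arm_command, never from a script. Its argument "moves" is a list that holds one entry, the list of rows, each a list of 5 numbers: the shift along the world's x, y, z in mm, then the turn about the world's z in rad, then the closure, from 0 (fully open) to 1 (shut). In form: [[[tx, ty, tz, roll, claw], ...]]. A call has 1 to 5 rows; each row shifts and turns the commanded pose from where the row before left it; what a row does not reach is not made up. A row lasts 1/12 s, in which the tool goes at most 41.7 mm and 7.16 degrees, less where a joint would pass 70% of its speed; a pose out of reach is approached as far as the arm can. A call with a gripper value outside its range is refused whole. The fingers move at their own pace and stop on an object; "newtons" is the grip in N (left out, the last holds). Time passes only in rows, so rows that do not move let the fingers close. It gives the time, the measured TCP pose, the force and the opening at its end, in the units of the state.
- bot.observe(): the state, without advancing time (a new reading comes with each control period).
- bot.get_image(name): name is "scene" or "top"; returns a dict with "frame" (384x512x3 uint8, red, green, blue), "range_z" (384x512 float32, m along the optical axis (not along the pixel's ray), 0 where there is no reading), "vfov" (degrees; the focal length in pixels is half the picture's height over the tangent of half this angle, whatever the lens; pixels are square), "cx", "cy" (the principal point, pixels), "R" (3x3) and "t" (3): a world point X has camera coordinates R X + t. Camera axes: x right, y down, z forward; pixel columns grow to the right and rows downward; lengths in m; the calibration is good to about 2 mm. A picture is of the moment at which its call begins.
- bot.sign_off(): hands the job in, once; it reports no verdict.
Trained networks look in a picture, given as the dict that the camera call returned (one of the last four; its "shot" number tells which), for a name from the list of things; names that differ only in an ending like _2 or _b are one class to them, and where a whole thing is asked for, a point or a joint stands for the part that bears it (a point fixed in the world has none). Each returns a list of dicts, best first, with "score" (0 to 1); they miss things now and then, are a little off and sometimes report something else, mostly with a low value. They report only what shows in the picture. A call takes as long as a camera call.
- bot.spot_in(picture, label): "point" ([x, y, z] in m, in world coordinates, good to about 4 mm: the middle of the surface that is visible of it).
- bot.mark_of(picture, label): "point" ([x, y, z] in m, in world coordinates, good to about 4 mm: a listed point, or the origin of a listed thing).
The state is a dict: "t": time; "q": joint angles; "dq": joint speeds; "tau": joint torques, N m; "ee_pos": TCP position; "ee_rot": TCP orientation; "contact_force": force on the tool from outside, world axes, zero at the start; "moment": the same for the moment, N m; "opening": opening from 0.0 (shut) to 1.0 (fully open).
Only numpy, scipy, OpenCV 4.12 (cv2) and the standard library are available. Lean on these libraries where they do the work, as an engineer would, in place of code of your own. Each camera call takes 0.05 s, during which the arm holds its last target.

## Task

Get one nut out of the nut dispenser on the workbench: press its wide mushroom key down to the first click, which lifts the little gate, and keep it there for about a second; then press it fully home so that the nut is pushed off its ledge into the tray, and let the key come all the way up. Do not press the small flat push button of the dust-extractor switch box that stands nearby.

Things in the scene. Friction and masses are not known exactly. Their poses are not given: they have to be found in the camera images.
- key_top (a point): Centre of the top of the dispenser's mushroom key: black round cap, 40 mm across, 14 mm thick, level on the middle of a grey box (100 x 90 mm, 110 mm high, fixed). At rest 146 mm above the bench, 36 mm above the box; moves straight down 20 mm (10 to the first click, 10 more to fully home) and springs back. Nothing on the dispenser is taller. z up; -y points to its outlet (ledge, gate, tray).
- first (a joint): First stage of the key, in m: 0 at rest, 0.010 at the first click. It takes about 3 N to start and about 5 N to reach the click, where the key comes to a firm stop; it raises the steel gate in front of the nut by 32 mm.
- second (a joint): Second stage of the key, in m: 0 until the first click, 0.010 fully home against a hard stop. It starts to move only at about 8 N and takes about 11 N fully home; it drives the pusher that shoves the nut off the ledge.
- nut: The hexagonal steel nut, 31 mm across its flats and 16 mm high, about 60 g, lying flat on the dispenser's ledge between pusher and gate, 64 mm from the key's axis to the dispenser's -y. Origin at its centre, at the start 63 mm above the bench.
- tray (a point): Centre of the inner floor of the open black tray under the outlet (inside 78 x 76 mm, walls 30 mm high), 4 mm above the bench, 126 mm from the key's axis to the dispenser's -y, z up.
- switch_top (a point): Centre of the top of the switch box's flat grey round push button, 28 mm across in a black collar 44 mm across, on a grey box 90 x 100 mm, 87 mm high, fixed to the bench. This point lies 109 mm above the bench. Not to be pressed. The dispenser and this box may stand in each other's place.

How it is judged:
On the way, in this order (a step that is already met when the one before it is completed fails the run):
1. the key rests at its first click, without going on into the second stage, for half a second, the nut still on its ledge (value of joint first above 0.007 m and value of joint second below 0.004 m and height (world z) of nut above 0.05 m), for 0.5 s.
2. the key is pressed fully home (value of joint first above 0.007 m and value of joint second above 0.0075 m), for 0.05 s.
At the end, for the whole second after the job is handed in: The nut lies at rest in the tray (its centre within 50 mm of the tray's centre seen from above and below 35 mm over the bench), and the key is let go and fully up (both stages within 2 mm of rest) (value of joint each of first, second below 0.002 m and horizontal distance between nut and tray below 0.05 m and height (world z) of nut below 0.035 m and linear speed of nut below 0.03 m/s); the robot touches nothing.
It fails at once if the flat button of the switch box is pressed (by more than 3 mm) (distance of switch_top from where it was at the start of the episode above 0.003 m).
It also fails if it takes over 32 s, if anything falls off the work surface, if the arm or the gripper's body presses on something with over 40 N, if the wrist force passes 120 N, or if a joint passes its speed limit or range.

## Working session

There is one attempt and no reset: what is moved stays moved. The work goes in short steps, Python scripts to look and compute and a tool call to move; the robot and the scene stay as the last step left them, time stands still between calls to the robot, and variables do not carry over. Pictures are saved under pics/ and viewed, and the job is handed in when it is done.

Besides the shell and the picture viewer there is one more tool, called in YAML: its name, and indented under it one key for each argument. arm_command: Moves the arm, as the interface text tells. Its arguments: {"type":"object","properties":{"moves":{"type":"array","items":{"type":"array","items":{"type":"array","items":{"type":"number"}}}},"newtons":{"type":"number"}},"required":["moves"]}

```bash
mkdir -p pics; python3 - <<'E'
from station import bot
import cv2
s=bot.observe(); print(s['t'],s['ee_pos'],s['ee_rot'],s['contact_force'],s['opening'])
for n in ("scene","top"):
    p=bot.get_image(n); cv2.imwrite(f"pics/{n}0.png",p["frame"][:,:,::-1])
    for l in ("key_top","switch_top","tray","nut"):
        print(n,l,[(round(d['score'],2),[round(float(v),4) for v in d['point']]) for d in bot.mark_of(p,l)][:3])
E
```

```text
0.0 [0.26941833 0.61843245 0.23058705] [-7.53658081e-05  2.03962095e-01  9.78978555e-01 -6.68166131e-04] [-0.60315521  0.04338081  0.14219978] 1.0001444557064259
scene key_top [(0.52, [0.5374, -0.13, 0.1477])]
scene switch_top [(0.56, [0.5032, 0.2024, 0.1096])]
scene tray []
scene nut [(0.43, [0.5535, -0.1902, 0.0661])]
top key_top [(0.66, [0.5393, -0.1292, 0.1452])]
top switch_top [(0.43, [0.5078, 0.205, 0.1079])]
top tray [(0.66, [0.5742, -0.2506, -0.0011])]
top nut [(0.72, [0.5595, -0.1916, 0.0655])]
```

View pics/scene0.png

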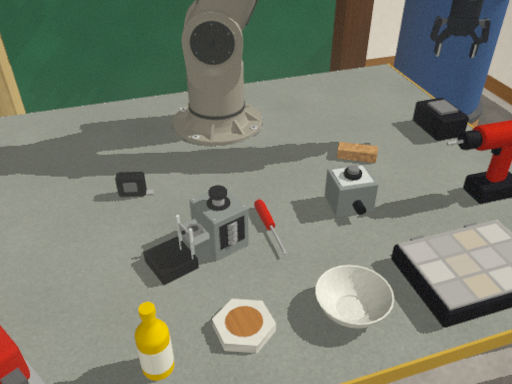

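View pics/top0.png

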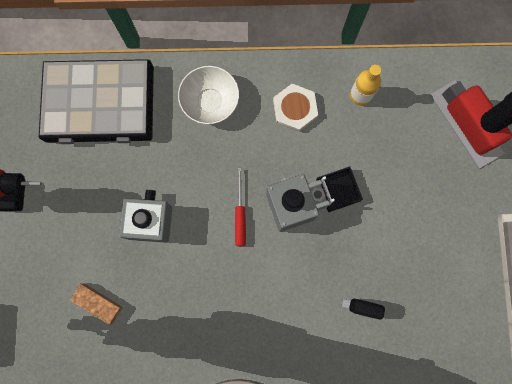

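The scene view shows the dispenser (key at about px 218,192, tray at 170,257) and the switch box on the right (353,172). In the top view the key is at (293,201), the tray at (340,188) and the switch button at (143,217). I'll refine the cap centre from depth.

```bash
cat > h.py <<'E'
import numpy as np
def cloud(p):
    z=p["range_z"].astype(float); h,w=z.shape
    f=h/2/np.tan(np.radians(p["vfov"])/2)
    v,u=np.mgrid[:h,:w]
    c=np.stack([(u-p["cx"])*z/f,(v-p["cy"])*z/f,z],-1)
    X=(c-p["t"])@p["R"]; X[z<=0]=np.nan
    return X
E
python3 - <<'E'
from station import bot
import numpy as np, cv2
from h import cloud
for n in ("top","scene"):
    p=bot.get_image(n); X=cloud(p)
    for c,lo,hi in (((.538,-.13),.138,.155),((.505,.203),.1,.125)):
        m=(np.hypot(X[...,0]-c[0],X[...,1]-c[1])<.04)&(X[...,2]>lo)&(X[...,2]<hi)
        P=X[m]
        if len(P)<5: print(n,len(P));continue
        (cx,cy),r=cv2.minEnclosingCircle(P[:,:2].astype(np.float32))
        print(n,len(P),np.nanmedian(P,0).round(4),P.mean(0).round(4),(round(cx,4),round(cy,4),round(r,4)))
s=bot.observe();print(s['t'],s['q'].round(3) if hasattr(s['q'],'round') else s['q'])
E
```

```text
top 266 [ 0.5364 -0.1356  0.1468] [ 0.5365 -0.1353  0.1466] (0.5374, -0.1356, 0.02)
top 188 [0.5041 0.2027 0.1076] [0.5047 0.203  0.1063] (0.5057, 0.2029, 0.0214)
scene 206 [ 0.5451 -0.133   0.145 ] [ 0.5439 -0.1332  0.1445] (0.5407, -0.1332, 0.021)
scene 99 [0.5124 0.204  0.1075] [0.5112 0.2045 0.1063] (0.5106, 0.2042, 0.0211)
0.6 [-1.31   0.426  0.074  1.606 -0.034  1.111 -0.067]
```

arm_command:
  moves:
    - [[13,-36,2,-0.07,1],[13,-36,2,-0.07,1],[13,-36,2,-0.07,1],[13,-36,2,-0.07,1],[13,-36,2,-0.07,1]]
  newtons: 60

```text
t: 1.02
ee_pos: [0.3349, 0.437, 0.2414]
ee_rot: [-0.0, 0.373, 0.928, 0.0]
contact_force: [0.3, 0.5, 0.8]
opening: 0.299
```

arm_command:
  moves:
    - [[13,-36,0,-0.07,1],[13,-36,0,-0.07,1],[13,-36,0,-0.07,1],[13,-36,0,-0.07,1],[13,-36,0,-0.07,1]]

```text
t: 1.43
ee_pos: [0.3998, 0.257, 0.2416]
ee_rot: [-0.0, 0.529, 0.849, 0.0]
contact_force: [1.8, -0.3, -0.1]
opening: 0.002
```

arm_command:
  moves:
    - [[13,-36,0,-0.07,1],[13,-36,0,-0.07,1],[13,-36,0,-0.07,1],[13,-36,0,-0.07,1],[13,-36,0,-0.07,1]]

```text
t: 1.85
ee_pos: [0.4648, 0.077, 0.2417]
ee_rot: [-0.0, 0.668, 0.744, 0.001]
contact_force: [0.5, 1.0, -0.2]
opening: 0.001
```

arm_command:
  moves:
    - [[13,-36,-3,-0.07,1],[13,-36,-3,-0.07,1],[13,-36,-3,-0.07,1],[13,-36,-4,-0.07,1],[13,-36,-4,-0.07,1]]

```text
t: 2.27
ee_pos: [0.53, -0.103, 0.2245]
ee_rot: [0.0, 0.788, 0.616, 0.001]
contact_force: [1.4, 1.0, 0.1]
opening: -0.002
```

arm_command:
  moves:
    - [[8,-31,-15,0,1],[0,0,-20,0,1],[0,0,-10,0,1],[0,0,0,0,1],[0,0,0,0,1]]

```text
t: 2.68
ee_pos: [0.5374, -0.1312, 0.1793]
ee_rot: [-0.0, 0.786, 0.618, -0.0]
contact_force: [0.5, -0.1, 0.1]
opening: -0.003
```

```bash
python3 - <<'E'
from station import bot
import cv2
s=bot.observe(); print(s['t'],s['ee_pos'],s['contact_force'])
for n in ("scene","top"):
    p=bot.get_image(n); f=p["frame"][:,:,::-1]
    x=(218,192) if n=="scene" else (293,201)
    c=f[max(0,x[1]-80):x[1]+80,x[0]-80:x[0]+80]
    cv2.imwrite(f"pics/{n}1.png",cv2.resize(c,None,fx=3.5,fy=3.5))
E
```

```text
2.6833 [ 0.53737352 -0.13117019  0.17931754] [ 0.54267954 -0.06870365  0.05659869]
```

View pics/scene1.png

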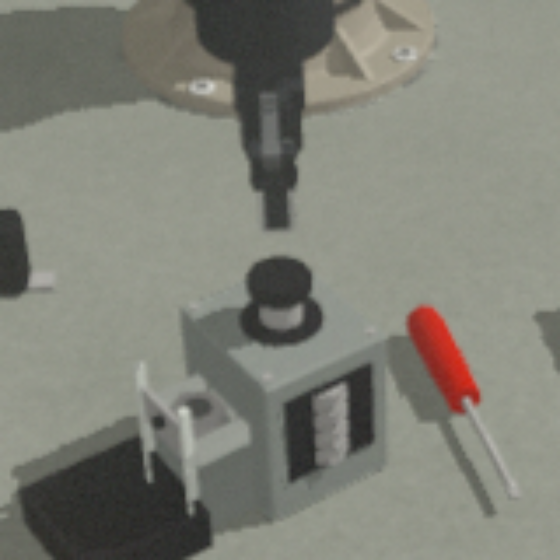

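View pics/top1.png

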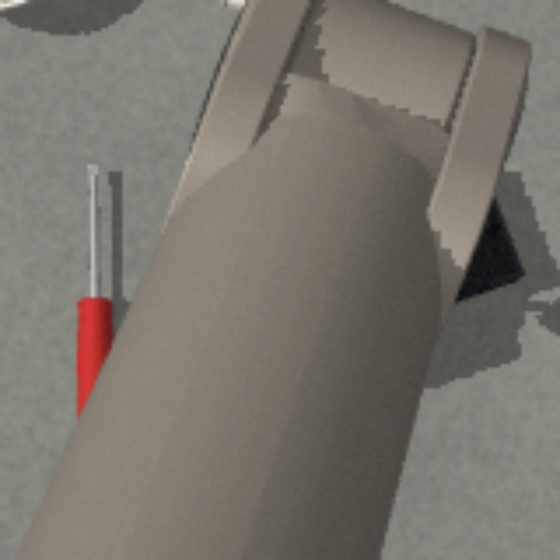

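The scene crop shows the shut fingertip (276,228) directly above the cap (280,270). The top view is blocked by the arm. Next I'll descend, watching the force.

arm_command:
  moves:
    - [[0,-2,-10,0,1],[0,0,-10,0,1],[0,0,-7,0,1],[0,0,0,0,1]]

```text
t: 3.12
ee_pos: [0.5367, -0.1337, 0.1507]
ee_rot: [-0.001, 0.787, 0.618, -0.001]
contact_force: [-0.4, -1.1, -1.2]
opening: 0.0
```

arm_command:
  moves:
    - [[0,0,-3,0,1],[0,0,-3,0,1],[0,0,0,0,1]]

```text
t: 3.37
ee_pos: [0.5377, -0.1343, 0.146]
ee_rot: [0.0, 0.787, 0.617, -0.0]
contact_force: [0.2, 0.3, 2.6]
opening: 0.002
```

arm_command:
  moves:
    - [[0,0,-2,0,1],[0,0,-2,0,1],[0,0,-2,0,1],[0,0,0,0,1]]

```text
t: 3.7
ee_pos: [0.5377, -0.1343, 0.1401]
ee_rot: [0.0, 0.787, 0.617, 0.0]
contact_force: [0.9, -1.1, 4.2]
opening: 0.001
```

```bash
python3 - <<'E'
from station import bot
s=bot.observe(); print(s['t'],s['ee_pos'],s['contact_force'])
E
```

```text
3.7 [ 0.5376681  -0.13426262  0.14012304] [ 0.94093563 -1.1223864   4.23591098]
```

arm_command:
  moves:
    - [[0,0,-1,0,1],[0,0,-1,0,1],[0,0,-1,0,1],[0,0,0,0,1]]

```text
t: 4.03
ee_pos: [0.5377, -0.1342, 0.1372]
ee_rot: [0.0, 0.787, 0.617, 0.0]
contact_force: [0.3, -1.0, 4.9]
opening: -0.001
```

arm_command:
  moves:
    - [[0,0,-1,0,1],[0,0,0,0,1]]

```text
t: 4.2
ee_pos: [0.5376, -0.1342, 0.1362]
ee_rot: [0.0, 0.787, 0.617, 0.0]
contact_force: [0.7, 0.2, 4.6]
opening: -0.002
```

```bash
python3 - <<'E'
from station import bot
import cv2
p=bot.get_image("scene"); f=p["frame"][:,:,::-1]
cv2.imwrite("pics/s2.png",cv2.resize(f[112:272,138:298],None,fx=3.5,fy=3.5))
s=bot.observe(); print(s['t'],s['ee_pos'],s['contact_force'])
E
```

```text
4.25 [ 0.53767054 -0.13424267  0.13631006] [ 0.27162169 -0.58856778  4.34595288]
```

View pics/s2.png

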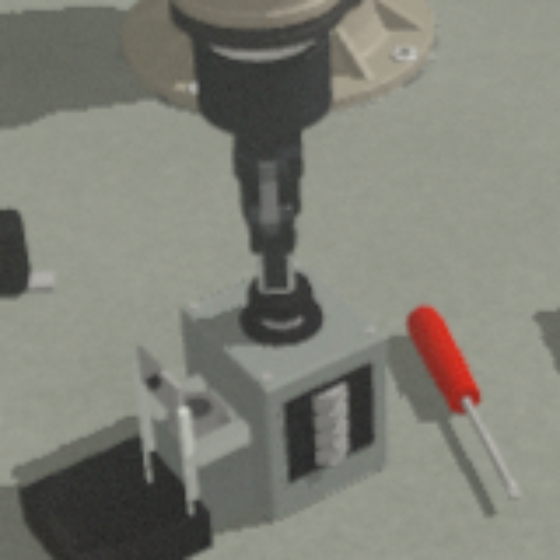

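The gate plate is raised (crop 165,385), and the force is near 5 N. I'll go 0.7 mm further, check that the force rises at the stop, and hold.

arm_command:
  moves:
    - [[0,0,-0.7,0,1],[0,0,0,0,1],[0,0,0,0,1]]

```text
t: 4.5
ee_pos: [0.5377, -0.1343, 0.1358]
ee_rot: [0.0, 0.787, 0.617, 0.0]
contact_force: [-0.4, -0.1, 9.0]
opening: 0.002
```

The force has jumped to 9 N, so the key is at the click stop. Holding there for over a second.

arm_command:
  moves:
    - [[0,0,0.2,0,1],[0,0,0,0,1],[0,0,0,0,1],[0,0,0,0,1],[0,0,0,0,1]]

```text
t: 4.92
ee_pos: [0.5377, -0.1343, 0.136]
ee_rot: [0.0, 0.787, 0.617, 0.0]
contact_force: [-1.1, 0.2, 8.2]
opening: -0.001
```

arm_command:
  moves:
    - [[0,0,0,0,1],[0,0,0,0,1],[0,0,0,0,1],[0,0,0,0,1],[0,0,0,0,1]]

```text
t: 5.33
ee_pos: [0.5377, -0.1342, 0.136]
ee_rot: [0.0, 0.787, 0.617, 0.0]
contact_force: [-0.2, -0.5, 8.4]
opening: 0.001
```

arm_command:
  moves:
    - [[0,0,0,0,1],[0,0,0,0,1],[0,0,0,0,1],[0,0,0,0,1],[0,0,0,0,1]]

```text
t: 5.75
ee_pos: [0.5377, -0.1343, 0.136]
ee_rot: [0.0, 0.787, 0.617, 0.0]
contact_force: [-0.6, -0.8, 7.6]
opening: -0.001
```

Now fully home, 10 mm further. The pusher needs to push the nut off, so I'll move at a moderate pace.

arm_command:
  moves:
    - [[0,0,-3,0,1],[0,0,-3,0,1],[0,0,-2,0,1],[0,0,-1,0,1],[0,0,0,0,1]]

```text
t: 6.17
ee_pos: [0.5378, -0.1343, 0.127]
ee_rot: [0.0, 0.787, 0.617, 0.0]
contact_force: [-1.5, -1.1, 10.6]
opening: 0.005
```

arm_command:
  moves:
    - [[0,0,-0.7,0,1],[0,0,0,0,1],[0,0,0,0,1]]

```text
t: 6.42
ee_pos: [0.5378, -0.1343, 0.1265]
ee_rot: [0.0, 0.787, 0.617, 0.0]
contact_force: [-2.0, -0.1, 11.1]
opening: 0.0
```

arm_command:
  moves:
    - [[0,0,-0.7,0,1],[0,0,-0.3,0,1],[0,0,0,0,1],[0,0,0,0,1]]

```text
t: 6.75
ee_pos: [0.5379, -0.1344, 0.1259]
ee_rot: [0.0, 0.787, 0.617, 0.0]
contact_force: [-3.6, 0.3, 18.9]
opening: -0.001
```

```bash
python3 - <<'E'
from station import bot
import cv2
p=bot.get_image("scene"); f=p["frame"][:,:,::-1]
cv2.imwrite("pics/s3.png",cv2.resize(f[132:292,118:278],None,fx=3.5,fy=3.5))
print(bot.mark_of(p,"nut"))
E
```

```text
[{'point': [0.5675, -0.2236, 0.0213], 'score': 0.49}, {'point': [0.5064, 0.2074, 0.1063], 'score': 0.29}]
```

View pics/s3.png

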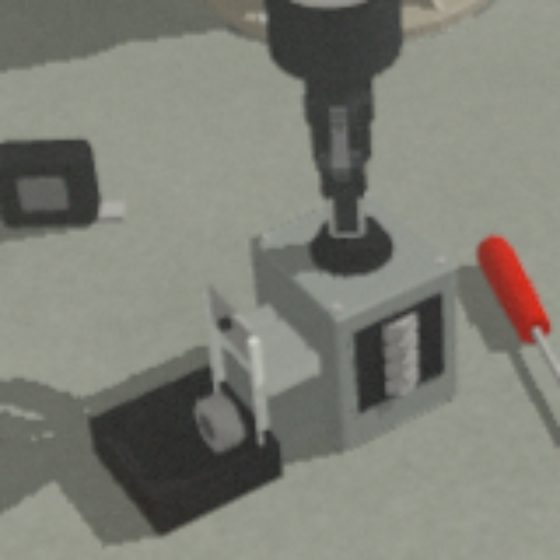

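The nut is in the tray, leaning near its inner wall (crop 220,420), and the press hit the hard stop at 19 N. Releasing the key.

arm_command:
  moves:
    - [[0,0,5,0,1],[0,0,10,0,1],[0,0,15,0,1],[0,0,20,0,1],[0,0,30,0,1]]

```text
t: 7.27
ee_pos: [0.5362, -0.1338, 0.2042]
ee_rot: [-0.001, 0.787, 0.617, -0.002]
contact_force: [-0.1, 0.0, -0.4]
opening: -0.002
```

arm_command:
  moves:
    - [[-10,20,30,0,1],[-10,35,10,0,1],[-10,35,0,0,1],[-10,35,0,0,1],[0,0,0,0,1]]

```text
t: 7.68
ee_pos: [0.4958, -0.0028, 0.2449]
ee_rot: [-0.001, 0.785, 0.62, 0.0]
contact_force: [0.9, 0.3, 0.6]
opening: -0.003
```

```bash
python3 - <<'E'
from station import bot
import cv2, numpy as np
from h import cloud
for k in range(2):
  for n in ("scene","top"):
    p=bot.get_image(n); f=p["frame"][:,:,::-1]
    X=cloud(p)
    m=(np.hypot(X[...,0]-.538,X[...,1]+.134)<.03)&(X[...,2]>.12)&(X[...,2]<.16)
    print(n,"cap z",np.nanmedian(X[m][:,2]) if m.any() else None, m.sum())
    for l in ("nut","tray"): print(l,[(round(d['score'],2),np.round(d['point'],4)) for d in bot.mark_of(p,l)[:2]])
    if k==0:
        c=f[132:292,118:278] if n=="scene" else f[120:280,240:400]
        cv2.imwrite(f"pics/{n}4.png",cv2.resize(c,None,fx=3.5,fy=3.5))
s=bot.observe(); print(s['t'],s['ee_pos'],s['contact_force'])
E
```

```text
scene cap z 0.14411429987952068 266
nut [(0.47, array([ 0.5655, -0.2257,  0.026 ]))]
tray [(0.78, array([ 0.573 , -0.2506,  0.0036]))]
top cap z 0.1463937232932732 266
nut [(0.54, array([ 0.5703, -0.2289,  0.0227]))]
tray [(0.93, array([ 0.5773, -0.2535, -0.0024]))]
scene cap z 0.14440576964202578 270
nut [(0.44, array([ 0.5627, -0.2255,  0.0217]))]
tray [(0.6, array([ 0.5771, -0.2526,  0.0029]))]
top cap z 0.14668195245022575 268
nut [(0.58, array([ 0.5685, -0.2285,  0.0242]))]
tray [(0.97, array([ 5.778e-01, -2.500e-01, -5.000e-04]))]
8.2833 [ 0.49757939 -0.0096401   0.24500674] [-0.25337036 -0.92046239 -0.19065015]
```

View pics/scene4.png

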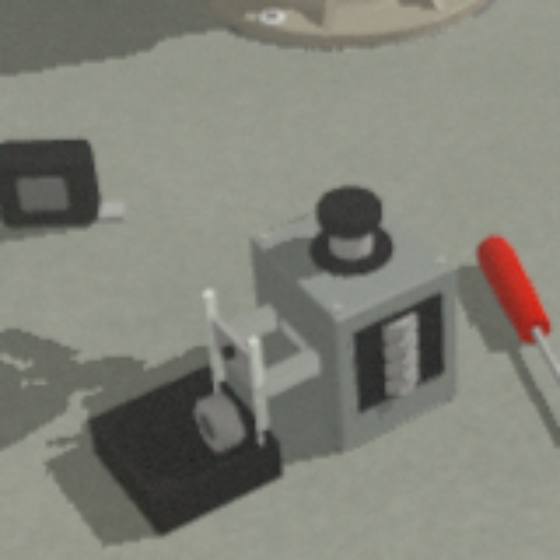

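View pics/top4.png

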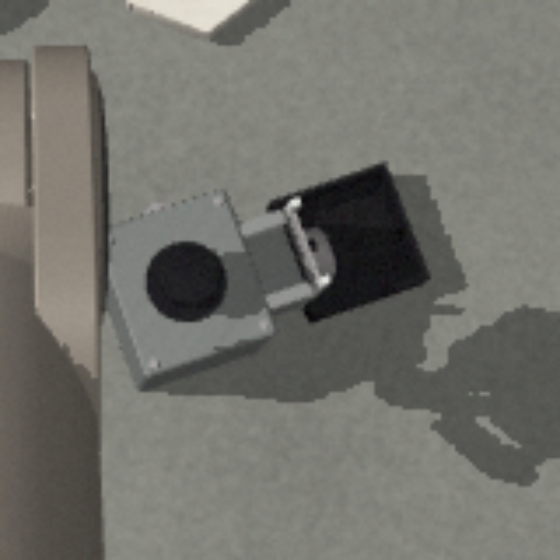

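The scene crop shows the key up (350,205), the gate down, and the nut leaning on the tray's inner wall (220,420). The top crop agrees (nut at 318,250). It lies about 25 mm from the tray centre at about 24 mm height, unmoved between pictures and within limits.

```bash
python3 -c "
from station import bot
print(bot.sign_off())"
```

```text
the job is handed in; nothing more can be done
None
```

The nut is in the tray, the key is back up, and I handed the job in at about 8.3 s. No verdict was reported.

- **First click:** I pressed the key with shut fingers to about 10 mm. The force jumped to 8–9 N there and the gate lifted in the picture. I held it for about 1.3 s before going on. The 8–9 N readings are right at the second stage's starting force, with about 1 N of noise. The key may have crept slightly, but the tool stayed at 136 mm, so by position the second stage was under 1 mm.
- **Fully home:** I pressed on to about 20 mm, where the force rose to 19 N against the hard stop, then lifted clear.
- **Last checks:** The cap is back at 144–147 mm (146 at rest) and the gate is down. The nut is about 25 mm from the tray centre and about 24 mm high, leaning on the tray's inner wall rather than lying flat. It did not move between pictures beyond measurement noise. The arm is clear of everything, and I never came near the switch button.

The last estimates disagreed by a few millimetres: the cap height differed by 2 mm between the two cameras, and the nut's position varied by 3–8 mm. Both are within the limits.

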